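# Shift the rolling mill into the square-ring slot

### The arm

A 7-joint arm with a two-finger parallel gripper is mounted at the origin on the work surface. World frame = base frame: x ahead of the robot, y to its left, z up, the work surface at z = 0. Lengths are in mm, angles in rad, forces in N, time in s.
With the tool pointing down it reaches from about 350 to 900 mm from the base axis. Payload 8.1 kg.
Tool frame: the origin (TCP) lies at the very end of the fingers, on their centre line; the grasp point (between the pads) lies 19 mm behind it; x points along the fingers, z is the direction in which the jaws open and shut, and the axes are right-handed (so a half turn about x gives the same grasp; the last joint's range is limited). The gripper opens to 92 mm and grips with 3 to 60 N. Pads are 19 mm wide; open, the fingers measure 130 mm over their backs; the gripper's body (75 mm by 190 mm) begins 47 mm behind the grasp point.
Start: joints at [1.233, 0.434, 0.025, 1.573, -0.012, 1.134, -0.075], TCP at [145.38, -607.87, 226.742] pointing down, gripper open.
Joint ranges: [-2.62, 2.62], [-0.44, 2.09], [-1.27, 1.32], [0.08, 2.57], [-1.32, 4.46], [0.12, 2], [-2.74, 2.74]. Speed limits (rad/s): [2.22, 2.22, 3.01, 3.01, 3.14, 3.14, 3.14].

### API

Orientations are given as a unit quaternion [x, y, z, w].
In Python, from station import r, eyes, workorder gives the robot as it stands.
- The arm moves only by the shell command python3 -m creep 'ROWS'. ROWS is JSON, a list of rows, each a list of 5 numbers: the shift along the world's x, y, z in m, then the turn about the world's z in degrees, then the finger opening in m, from 0 to 0.0918. A call has 1 to 8 rows; each row is the pose to reach, as a shift and turn from the pose commanded when the call began; what a row does not reach only later rows make up. A row lasts 1/12 s, in which the tool goes at most 41.7 mm and 7.16 degrees, less where a joint would pass 70% of its speed; a pose out of reach is approached as far as the arm can. A call with a gripper value outside its range is refused whole. The fingers move at their own pace and stop on an object; the grip force is fixed at half the most. Time passes only in rows, so rows that repeat a pose let the fingers close. It gives the time, the measured TCP pose, the force and the opening at its end, in the units of the state.
- r.state(): the state, without advancing time (a new reading comes with each control period).
- eyes.camera(name): name is "scene" or "top"; returns a dict with "img" (400x640x3 uint8, red, green, blue), "depth" (400x640 float32, mm along the optical axis (not along the pixel's ray), 0 where there is no reading), "intrinsics" (3x3 intrinsics, pixels), "dist" ([k1, k2, p1, p2, k3] as OpenCV has them; the pictures are not rectified), "eye" and "orientation" of the camera in the world. Camera axes: x right, y down, z forward; pixel columns grow to the right and rows downward; lengths in mm; the calibration is good to about 2 mm. A picture is of the moment at which its call begins.
- workorder.job_done(): hands the job in, once; it reports no verdict.
The state is a dict: "clock": time; "joints": joint angles; "dq": joint speeds; "tau": joint torques, N m; "ee_pos": TCP position; "ee_rot": TCP orientation; "contact_force": force on the tool from outside, world axes, zero at the start; "ft_torque": the same for the moment, N m; "width": finger opening in mm.
Only numpy, scipy, OpenCV 4.12 (cv2) and the standard library are available. Lean on these libraries where they do the work, as an engineer would, in place of code of your own. Each camera call takes 0.05 s, during which the arm holds its last target.

### The job

Using only the fingertips, push the gear-selector lever on the bench rolling mill out of the middle column, across the gate and all the way home in the slot marked with the brass square ring, without putting it into any other marked slot on the way. Push gently and do not grip the lever; then move clear, and leave everything else on the bench where it stands.

Things in the scene. Friction and masses are not known exactly. Their poses are not given: they have to be found in the camera images.
- mill: Grey bench rolling mill, fixed. Its gearbox is 200 mm (x) by 300 mm (y), 104 mm high, with a dark steel gate plate (156 mm in x by 130 mm in y) on it, upper face 110 mm above the table. Origin: at table level under the gate's centre; z up. The roll stand is on its -y side, y = -150 to -300 mm, 235 mm high.
- gate_center (a point): Centre of the gate on the plate's upper face; axes as the mill's. Three columns run along x, at y = -27, 0 and +27 mm at plate level, joined by one cross channel along y through this point: six slots, three towards +x, three towards -x. Slots 14 mm wide, cross channel 18 mm. The marks are at the four outer slots; the middle column has none.
- lever_knob (a point): Centre of the knob, a black cylinder 26 mm in diameter, 34 mm high, along the lever's axis (z), on a 10 mm stem. The lever pivots at the mill's origin, 180 mm below. In the mill's frame the knob is at x = 180 mm*sin(lever), y = 180 mm*cos(lever)*sin(rocker): home in an outer slot +-43, +-43 mm, 9 mm lower than upright. 2 to 3 N moves it; no spring, it stays where left.
- lever (a joint): The lever's tilt along the columns, rad: 0 in the cross channel (neutral), positive leaning to the mill's +x; stops at +-0.24 (home in a slot). It can cross between columns only within about +-0.035. It starts anywhere in the middle column.
- rocker (a joint): The lever's tilt along the cross channel, rad: 0 in the middle column, positive leaning to the mill's +y; the stops at +-0.25 are the outer columns.
- mark_square: THE MARK TO FIND: a brass square ring (square frame), 34 mm outside, bars 7 mm wide, centred on its origin. 3 mm thick, fixed on the plate just beyond the end of one of the four outer slots: origin at x = +-56 mm, y = +-27 mm in the mill's frame (which of the four differs each time).
- mark_ring: A brass round ring, 35 mm outside diameter, the mark of another slot. 3 mm thick, fixed on the plate just beyond the end of one of the four outer slots: origin at x = +-56 mm, y = +-27 mm in the mill's frame (which of the four differs each time).
- mark_disc: A small solid brass disc, 18 mm diameter, the mark of another slot. 3 mm thick, fixed on the plate just beyond the end of one of the four outer slots: origin at x = +-56 mm, y = +-27 mm in the mill's frame (which of the four differs each time).
- mark_bar: A straight brass bar, 34 x 9 mm, the mark of another slot. 3 mm thick, fixed on the plate just beyond the end of one of the four outer slots: origin at x = +-56 mm, y = +-27 mm in the mill's frame (which of the four differs each time).
- cone_dark: loose ring cone of black plastic, 28 mm wide, 60 mm high, standing on the gearbox top left (+y of mill) of the gate; origin under its centre. Leave alone.
- cone_wood: loose wooden ring cone, 28 mm wide, 60 mm high, standing on the gearbox top right (-y of mill) of the gate; origin under its centre. Leave alone.
- gift_box: loose closed gold gift box 150 x 110 x 40 mm on the table; origin under its centre. Leave alone.
- plant_pot: loose small six-sided wooden pot with a green air plant, 68 mm wide, 90 mm high; origin under its centre. Leave alone.
- mallet: loose hammer 240 mm long lying on the table to the left; leave alone.
- mandrel: loose steel ring mandrel (upright taper) on a 70 mm wooden foot, 170 mm high; origin under its centre. Leave alone.

How it is judged:
By the outcome, as a careful person would: the job done as asked, in the order asked, and still so for the second after the job is handed in, with the robot touching nothing.
It also fails if it takes over 45 s, if anything falls off the work surface, if the arm or the gripper's body presses on something with over 40 N, if the wrist force passes 120 N, or if a joint passes its speed limit or range.

## Working session

There is one attempt and no reset: what is moved stays moved. The work goes in short steps, Python scripts to look and compute and a shell command to move; the robot and the scene stay as the last step left them, time stands still between calls to the robot, and variables do not carry over. Pictures are saved under pics/ and viewed, and the job is handed in when it is done.

```bash
mkdir -p pics; cat > h.py <<'E'
import numpy as np, cv2
from scipy.spatial.transform import Rotation as R
def snap(eyes,n,tag):
    c=eyes.camera(n); np.savez(f'pics/{tag}.npz',**{k:np.array(v) for k,v in c.items()})
    cv2.imwrite(f'pics/{tag}.png',c['img'][:,:,::-1]); return c
def load(tag): return dict(np.load(f'pics/{tag}.npz'))
def ray(c,u,v):
    p=cv2.undistortPoints(np.array([[[u,v]]],float),c['intrinsics'],c['dist'])[0,0]
    return np.array([p[0],p[1],1.])
def pt(c,u,v,d=None):
    d=c['depth'][int(round(v)),int(round(u))] if d is None else d
    return R.from_quat(c['orientation']).apply(ray(c,u,v)*d)+c['eye']
def ptz(c,u,v,z):
    w=R.from_quat(c['orientation']).apply(ray(c,u,v)); return c['eye']+w*(z-c['eye'][2])/w[2]
def crop(tag,x0,y0,x1,y1,s,out):
    i=cv2.imread(f'pics/{tag}.png')[y0:y1,x0:x1]; cv2.imwrite(f'pics/{out}.png',cv2.resize(i,None,fx=s,fy=s,interpolation=cv2.INTER_CUBIC))
E
python3 - <<'E'
from station import r,eyes,workorder
from h import *
for n in('top','scene'):
    c=snap(eyes,n,n+'0'); print(n,c['eye'],c['orientation'],c['intrinsics'].tolist() if hasattr(c['intrinsics'],'tolist') else c['intrinsics'])
print(r.state())
E
```

```text
top [ 212.48205613   38.15917358 1683.03821729] [ 0.71080494 -0.69896908  0.05525371 -0.05608547] [[506.817359251814, 0.0, 314.76060580287407], [0.0, 506.817359251814, 200.61011024393628], [0.0, 0.0, 1.0]]
scene [958.11196438 675.06431658 954.37083993] [ 0.29263406  0.87965429 -0.35684171 -0.11505496] [[430.8531583098073, 0.0, 319.5243996037656], [0.0, 430.8531583098073, 199.71381791793908], [0.0, 0.0, 1.0]]
{'clock': 0.1, 'joints': array([ 1.23343355,  0.43516388,  0.02498479,  1.57398307, -0.01155461,
        1.13401153, -0.07507342]), 'dq': array([-0.00088332, -0.00162517, -0.00028873, -0.00265823,  0.00021767,
        0.00112172, -0.00077254]), 'tau': array([ 4.00095436e-03, -6.69132400e+01,  9.88701023e-01, -3.15142822e+01,
       -6.04557409e-02,  3.74957349e-02, -3.32198806e-05]), 'ee_pos': array([ 145.20563563, -607.43471124,  226.02594385]), 'ee_rot': array([ 0.43827301,  0.55553798, -0.43775207,  0.55467779]), 'contact_force': array([ 0.01344978, -0.67559542,  1.44014058]), 'ft_torque': array([ 0.02426123,  0.01201255, -0.00118072]), 'width': 91.93034996958231}
```

View pics/top0.png

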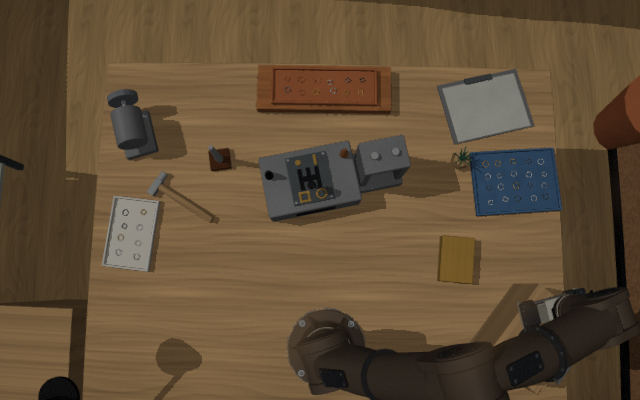

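View pics/scene0.png

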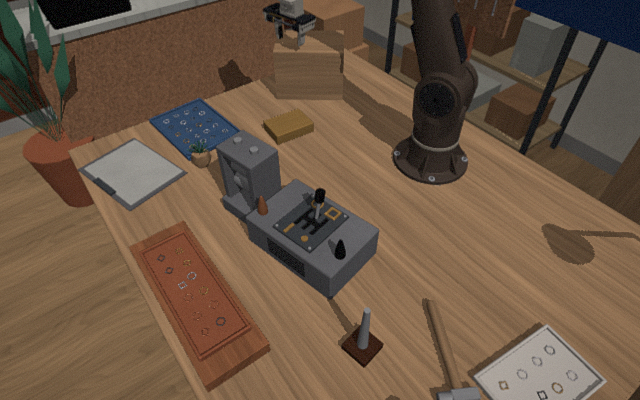

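```bash
python3 - <<'E'
from h import *
crop('top0',250,125,420,225,4.7,'topc'); crop('scene0',210,120,390,300,3.3,'scc')
E
```

```text
(no output)
```

View pics/topc.png

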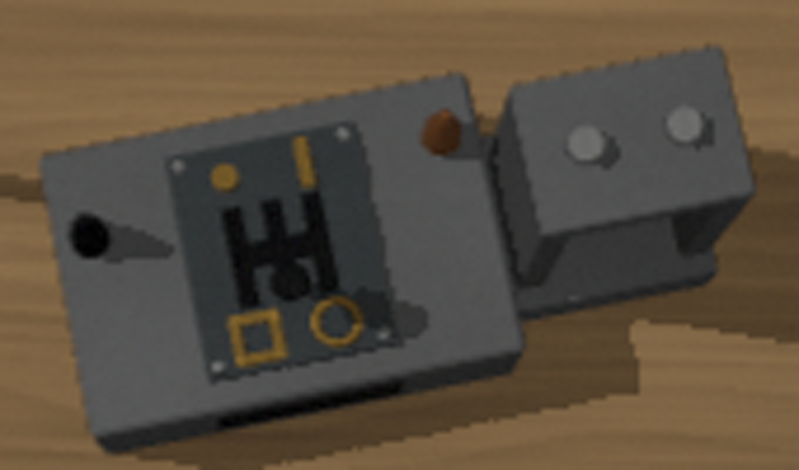

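View pics/scc.png

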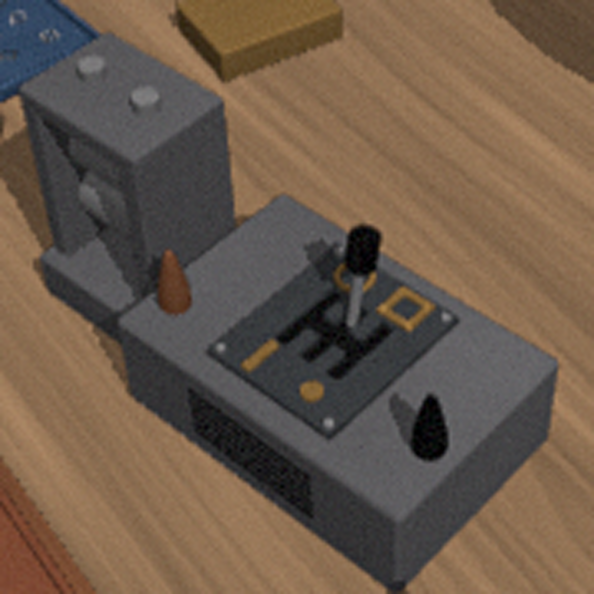

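The top crop shows the square ring at crop (257,336), in the mill's -x,+y slot; the round ring is at -x,-y (336,320), the disc at +x,+y and the bar at +x,-y. The knob is at about (290,280), in the middle column leaning to -x. Next I measure.

```bash
python3 - <<'E'
from h import *
c=load('top0')
f=lambda u,v:(250+(u+.5)/4.7-.5,125+(v+.5)/4.7-.5)
S={'ul':(179,166),'ur':(343,133),'ll':(217,367),'lr':(384,336)}
P={k:ptz(c,*f(*v),110) for k,v in S.items()}
for k in P:print(k,P[k].round(1),pt(c,*f(*S[k])).round(1))
print('ctr screws',sum(P.values())/4)
M={'sq':((257,336),(-56,27)),'ring':((336,320),(-56,-27)),'disc':((224,177),(56,27)),'bar':((305,161),(56,-27))}
W=np.array([ptz(c,*f(*m[0]),112)[:2] for m in M.values()]); m=np.array([x[1] for x in M.values()],float)
ctr=W.mean(0); a=(W-ctr); z=((a[:,0]+1j*a[:,1])*np.conj(m[:,0]+1j*m[:,1])).sum(); yaw=np.angle(z); print('ctr',ctr,'yaw deg',np.degrees(yaw),'scale',abs(z)/(m**2).sum())
Rz=R.from_euler('z',yaw).as_matrix()[:2,:2]; print((a@Rz).round(1))
def mill(p): return np.r_[(np.asarray(p[:2])-ctr)@Rz,p[2]].round(1)
k=f(290,280); print('knob top px',k,'depth',pt(c,*k), mill(pt(c,*k)), mill(ptz(c,*k,195)))
for n,q in {'dark':(90,237),'wood':(440,132),'stand':(636,137)}.items(): print(n,mill(pt(c,*f(*q))),pt(c,*f(*q)).round(0))
s=load('scene0'); g=lambda u,v:(210+(u+.5)/3.3-.5,120+(v+.5)/3.3-.5)
for q in [(364,235),(362,255),(356,300)]: print('scene',mill(pt(s,*g(*q))))
st=R.from_quat([0.43827301,0.55553798,-0.43775207,0.55467779]).as_matrix();print(st.round(3))
print('mill x dir',Rz[:,0],'y dir',Rz[:,1])
E
```

```text
ul [592.3 130.6 110. ] [591.8 130.4 112. ]
ur [617.1  19.7 110. ] [614.9  19.8 118.8]
ll [454.9 101.6 110. ] [454.3 101.5 113.3]
lr [477.7  -9.7 110. ] [477.3  -9.6 112.8]
ctr screws [535.49648282  60.55583391 110.        ]
ctr [536.24557169  60.72492454] yaw deg 12.271044364664169 scale 0.9983567641416273
[[-55.8  27. ]
 [-55.5 -26.9]
 [ 55.6  27.9]
 [ 55.7 -28. ]]
knob top px (311.3085106382979, 184.18085106382978) depth [499.33899973  53.10476585 190.65087045] [-37.7   0.4 190.7] [-38.5   0.5 195. ]
dark [ 25.1 122.7 145.7] [535. 186. 146.]
wood [  48.5 -117.8  150. ] [609. -44. 150.]
stand [   0.8 -228.5  235.5] [ 586. -162.  235.]
scene [-32.7   4.  193.4]
scene [-26.3   7.4 178.9]
scene [-23.4   3.2 127.5]
[[-0.     0.973  0.233]
 [ 0.001  0.233 -0.973]
 [-1.    -0.    -0.001]]
mill x dir [0.97715311 0.21253659] y dir [-0.21253659  0.97715311]
```

```bash
python3 -m creep '[[0.0175,0.0365,0.008,0,0],[0.035,0.073,0.016,0,0],[0.0525,0.1095,0.024,0,0],[0.07,0.146,0.032,0,0],[0.0875,0.1825,0.04,0,0],[0.105,0.219,0.048,0,0],[0.1225,0.2555,0.056,0,0],[0.14,0.292,0.064,0,0]]'
```

```text
clock: 0.77
ee_pos: [285.6, -313.8, 291.0]
ee_rot: [0.438, 0.555, -0.438, 0.555]
contact_force: [1.3, -0.5, -0.9]
width: 43.2
```

```bash
python3 -m creep '[[0.017,0.0355,0.01,-0.5,0],[0.034,0.071,0.01,-1.2,0],[0.051,0.1065,0.01,-1.2,0],[0.068,0.142,0.01,-1.2,0],[0.085,0.1775,0.01,-1.2,0],[0.102,0.213,0.01,-1.2,0],[0.119,0.2485,0.01,-1.2,0],[0.136,0.284,0.01,-1.2,0]]'
python3 -m creep '[[0.018,0.037,0,0,0],[0.036,0.0755,0,0,0],[0.036,0.0755,0,0,0],[0.036,0.0755,0,0,0]]'
python3 - <<'E'
from station import r,eyes
from h import *
c=snap(eyes,'scene','s1');crop('s1',190,60,430,300,2.5,'s1c')
s=r.state();print(s['ee_pos'],R.from_quat(s['ee_rot']).as_matrix().round(3),s['width'],s['contact_force'])
E
```

```text
clock: 1.43
ee_pos: [421.5, -30.0, 300.8]
ee_rot: [0.444, 0.55, -0.444, 0.551]
contact_force: [0.5, 0.3, 0.3]
width: 1.0
clock: 1.77
ee_pos: [457.6, 46.2, 300.3]
ee_rot: [0.443, 0.552, -0.442, 0.551]
contact_force: [0.1, -0.8, -0.6]
width: 0.4
[457.15455959  44.20237203 300.23644572] [[-0.001  0.977  0.214]
 [ 0.     0.214 -0.977]
 [-1.    -0.001 -0.   ]] 0.5174781896743997 [ 0.31730719 -0.78350332  0.10000997]
```

View pics/s1c.png

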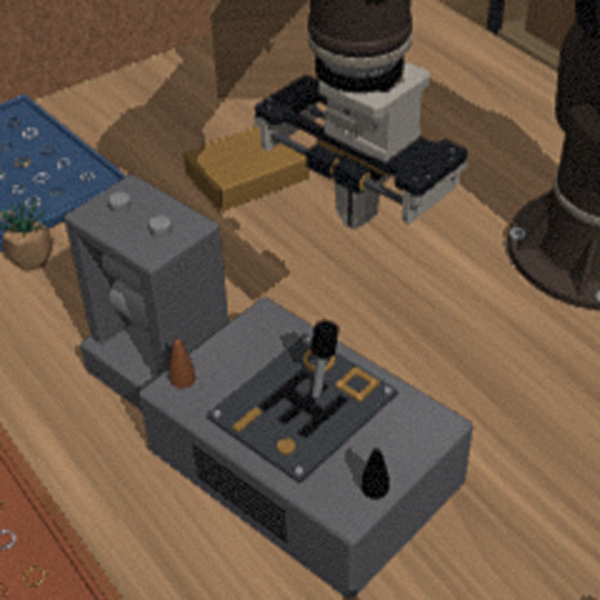

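The picture shows the closed fingers about 80 mm toward the robot from the knob, aligned with the column. I descend and start the push toward +x.

```bash
python3 -m creep '[[0,0,-0.04,0,0],[0,0,-0.08,0,0],[0,0,-0.115,0,0],[0,0,-0.128,0,0],[0.01,0.002,-0.128,0,0],[0.0175,0.004,-0.128,0,0],[0.0175,0.004,-0.128,0,0]]'
python3 -m creep '[[0.004,0.0009,0,0,0],[0.008,0.0017,0,0,0],[0.012,0.0026,0,0,0],[0.012,0.0026,0,0,0]]'
python3 -m creep '[[0.004,0.0009,0,0,0],[0.008,0.0017,0,0,0],[0.012,0.0026,0,0,0],[0.012,0.0026,0,0,0]]'
python3 - <<'E'
from station import r,eyes
from h import *
c=snap(eyes,'scene','s2');crop('s2',240,110,390,260,4,'s2c')
s=r.state();print(s['ee_pos'],s['width'],s['contact_force'])
E
```

```text
clock: 2.4
ee_pos: [477.5, 47.4, 174.1]
ee_rot: [0.445, 0.55, -0.443, 0.551]
contact_force: [-0.6, 0.0, -0.2]
width: 0.5
clock: 2.73
ee_pos: [487.9, 50.5, 173.4]
ee_rot: [0.444, 0.55, -0.443, 0.551]
contact_force: [-2.0, -0.3, 0.9]
width: 0.4
clock: 3.07
ee_pos: [499.8, 53.1, 172.8]
ee_rot: [0.444, 0.55, -0.444, 0.551]
contact_force: [-1.2, -0.8, 0.9]
width: 1.0
[499.49822702  53.07294807 172.72156514] 0.53454622235429 [-1.35845141  0.5428977   0.62700511]
```

View pics/s2c.png

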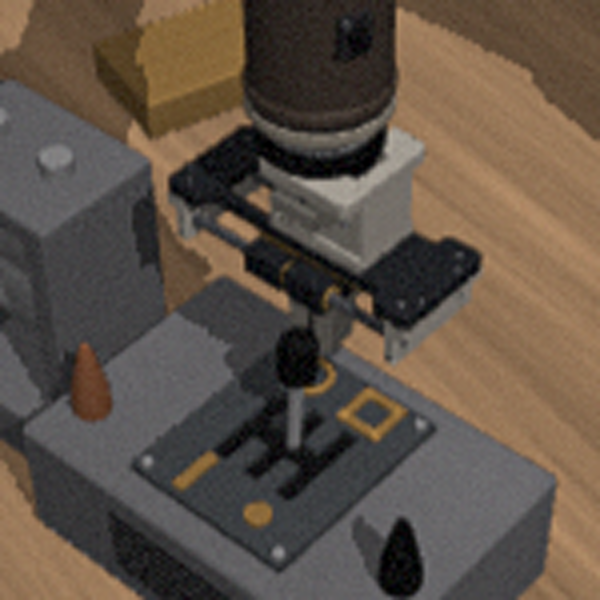

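```bash
python3 -m creep '[[0.004,0.0009,0,0,0],[0.008,0.0017,0,0,0],[0.0115,0.0025,0,0,0],[0.0140,0.003,0,0,0],[0.0140,0.003,0,0,0],[0.0140,0.003,0,0,0]]'
python3 - <<'E'
from station import r,eyes
from h import *
c=snap(eyes,'scene','s3');crop('s3',270,170,350,250,7.5,'s3c')
c=snap(eyes,'top','t3');crop('t3',270,140,370,215,8,'t3c')
s=r.state();print(s['ee_pos'],s['width'],s['contact_force'])
E
```

```text
clock: 3.62
ee_pos: [513.2, 55.9, 172.7]
ee_rot: [0.444, 0.55, -0.444, 0.551]
contact_force: [0.1, -0.3, 0.7]
width: 0.6
[513.11296476  55.8044586  172.7335079 ] 0.13262016143771596 [-0.01389875  0.2413257  -0.13816334]
```

View pics/s3c.png

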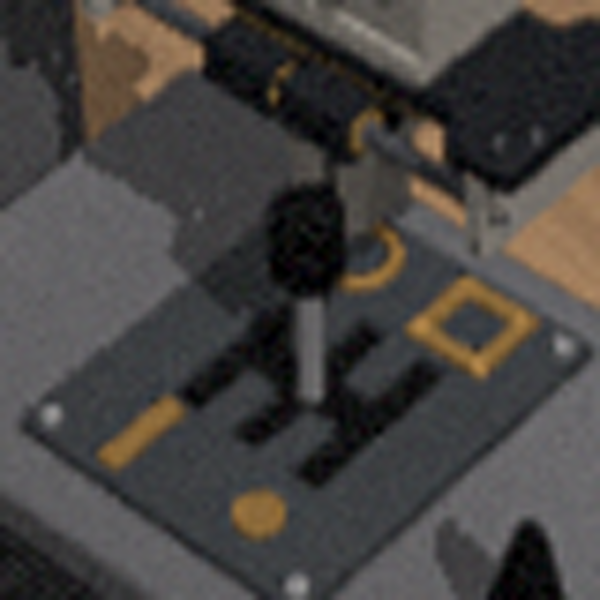

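View pics/t3c.png

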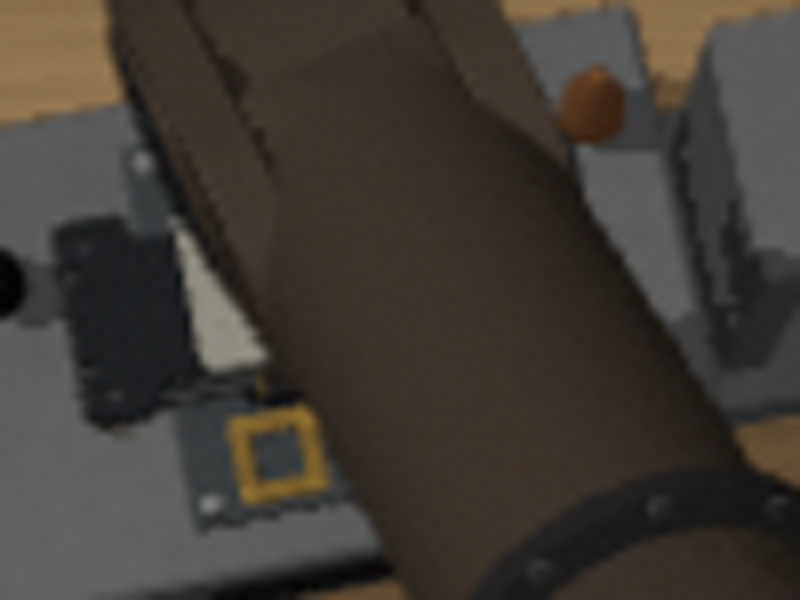

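The scene crop shows the knob centred at about (306,240), with its stem entering the plate at (312,398). The top view is hidden by the arm. I fit the lever angles to those pixels.

```bash
cat >> h.py <<'E'
CTR=np.array([536.2,60.7]); YAW=np.radians(12.27); RZ=R.from_euler('z',YAW).as_matrix()[:2,:2]
def w2m(p): return (np.asarray(p)[:2]-CTR)@RZ
def m2w(p): return np.r_[RZ@np.asarray(p[:2])+CTR,p[2]]
def proj(c,P):
    q=R.from_quat(c['orientation']).inv()
    return cv2.projectPoints(np.atleast_2d(q.apply(np.atleast_2d(P)-c['eye'])),np.zeros(3),np.zeros(3),c['intrinsics'],c['dist'])[0][:,0]
def lev(l,k,s=180): return np.array([s*np.sin(l),s*np.cos(l)*np.sin(k),s*np.cos(l)*np.cos(k)])
E
python3 - <<'E'
from h import *
s=load('s3'); tr=lambda q:((q-np.array([270,170])+.5)*7.5-.5).round(0)
# calibration offset: mark positions
for n,m in {'sq':(-56,27,113),'ring':(-56,-27,113),'disc':(56,27,113),'bar':(56,-27,113)}.items(): print(n,tr(proj(s,m2w(m))[0]))
for l in (-.1,-.05,0,.05,.1): print(l,tr(proj(s,[m2w(lev(l,0,x)) for x in (180,165,110)])).tolist())
print(w2m([513.1,55.8]))
E
```

```text
sq [472. 316.]
ring [357. 244.]
disc [257. 503.]
bar [141. 423.]
-0.1 [[341.0, 208.0], [338.0, 241.0], [330.0, 358.0]]
-0.05 [[323.0, 221.0], [322.0, 253.0], [320.0, 366.0]]
0 [[305.0, 235.0], [306.0, 266.0], [309.0, 375.0]]
0.05 [[287.0, 251.0], [289.0, 280.0], [299.0, 384.0]]
0.1 [[268.0, 267.0], [273.0, 295.0], [288.0, 394.0]]
[-23.61366831   0.12111454]
```

The knob is at lever ≈ 0 by the image, and -1 mm by the TCP, so it is in the cross channel. Next I back off, lift, and go round to the -y side.

```bash
python3 -m creep '[[-0.015,-0.003,0,0,0],[-0.02,-0.004,0.02,0,0],[-0.015,-0.003,0.045,0,0],[0.008,-0.018,0.045,0,0],[0.032,-0.036,0.045,0,0],[0.032,-0.036,0.045,0,0]]'
python3 -m creep '[[0,0,-0.02,0,0],[0,0,-0.042,0,0],[0,0,-0.042,0,0],[0,0,-0.042,0,0]]'
python3 - <<'E'
from station import r,eyes
from h import *
c=snap(eyes,'scene','s4');crop('s4',240,120,360,240,5,'s4c')
s=r.state();print(s['ee_pos'],w2m(s['ee_pos']),s['contact_force'])
E
```

```text
clock: 4.22
ee_pos: [548.9, 15.3, 218.1]
ee_rot: [0.446, 0.548, -0.445, 0.551]
contact_force: [-0.4, -1.9, 0.2]
width: 0.8
clock: 4.55
ee_pos: [544.0, 19.6, 175.1]
ee_rot: [0.443, 0.551, -0.444, 0.55]
contact_force: [0.2, 0.0, 0.3]
width: 0.5
[544.87281395  19.94807493 176.20227346] [ -0.18584857 -41.66416397] [ 0.12533319 -0.28904036  0.66664362]
```

View pics/s4c.png

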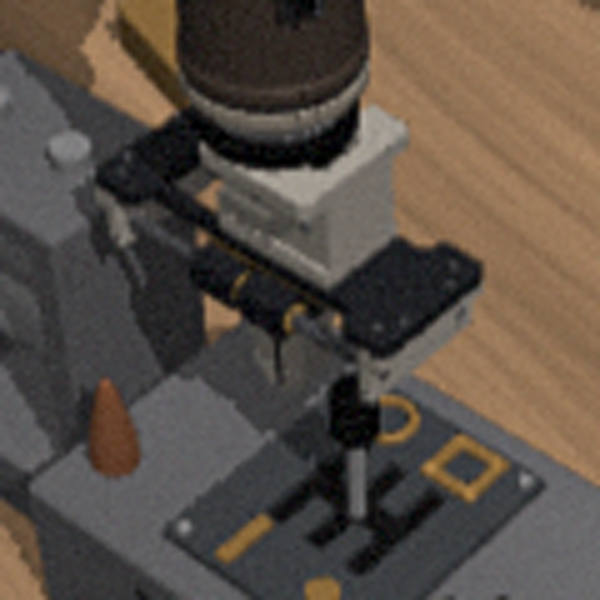

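```bash
python3 -m creep '[[-0.0011,0.005,0,0,0],[-0.0021,0.01,0,0,0],[-0.003,0.014,0,0,0],[-0.0039,0.018,0,0,0],[-0.0048,0.022,0,0,0],[-0.0057,0.026,0,0,0],[-0.0064,0.03,0,0,0],[-0.0064,0.03,0,0,0]]'
python3 - <<'E'
from station import r,eyes
from h import *
c=snap(eyes,'scene','s5');crop('s5',240,120,360,240,5,'s5c')
s=r.state();print(s['ee_pos'],w2m(s['ee_pos']),s['contact_force'])
E
```

```text
clock: 5.27
ee_pos: [538.3, 51.1, 175.9]
ee_rot: [0.444, 0.551, -0.443, 0.551]
contact_force: [-0.2, -0.1, 0.3]
width: 0.5
[538.20796344  50.65667031 175.69771825] [ -0.17230065 -10.24063967] [-0.5840935   0.46113187 -0.28118099]
```

View pics/s5c.png

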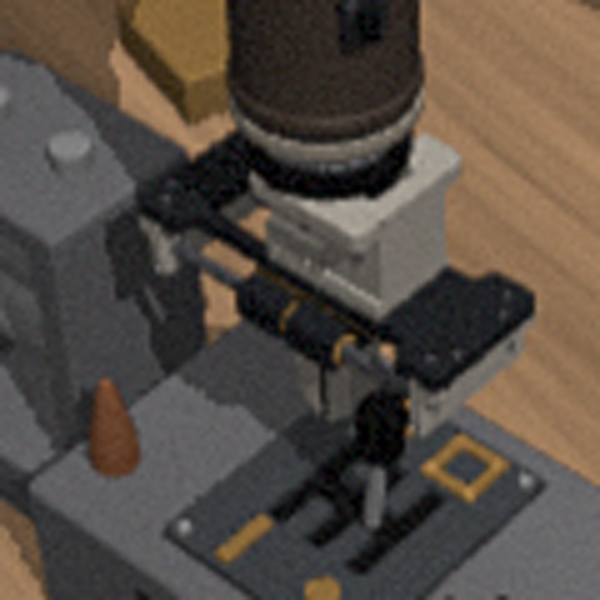

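The lever is leaning along the cross channel with the finger behind it. I keep pushing in small increments.

```bash
python3 -m creep '[[-0.0009,0.004,0,0,0],[-0.0017,0.008,0,0,0],[-0.0026,0.012,0,0,0],[-0.0034,0.016,0,0,0],[-0.0034,0.016,0,0,0]]'
python3 -m creep '[[-0.0004,0.002,0,0,0],[-0.0008,0.004,0,0,0],[-0.0008,0.004,0,0,0]]'
python3 - <<'E'
from station import r,eyes
from h import *
c=snap(eyes,'scene','s6');crop('s6',270,150,370,250,6,'s6c')
s=r.state();print(s['ee_pos'],w2m(s['ee_pos']),s['contact_force'])
tr=lambda q:((q-np.array([270,150])+.5)*6-.5).round(0)+[1,8]
for l in (-.05,0,.05):
  for k in (.2,.25): print(l,k,tr(proj(c,[m2w(lev(l,k,x)) for x in (197,180,163,110)])).tolist())
E
```

```text
clock: 5.73
ee_pos: [534.6, 67.0, 175.7]
ee_rot: [0.443, 0.551, -0.443, 0.551]
contact_force: [-0.9, -0.6, 0.2]
width: 0.8
clock: 5.98
ee_pos: [534.1, 70.2, 175.7]
ee_rot: [0.444, 0.551, -0.444, 0.55]
contact_force: [0.2, -0.1, -0.7]
width: 0.2
[534.1902776   70.10334471 175.75350528] [0.03457305 9.61564769] [-0.49872042 -0.50221754  0.03712445]
-0.05 0.2 [[332.0, 326.0], [324.0, 351.0], [316.0, 376.0], [294.0, 449.0]]
-0.05 0.25 [[349.0, 341.0], [340.0, 365.0], [331.0, 388.0], [304.0, 457.0]]
0 0.2 [[316.0, 339.0], [310.0, 363.0], [304.0, 387.0], [286.0, 456.0]]
0 0.25 [[334.0, 354.0], [326.0, 377.0], [318.0, 399.0], [295.0, 464.0]]
0.05 0.2 [[300.0, 353.0], [295.0, 376.0], [291.0, 398.0], [277.0, 463.0]]
0.05 0.25 [[318.0, 368.0], [311.0, 389.0], [305.0, 410.0], [287.0, 471.0]]
```

View pics/s6c.png

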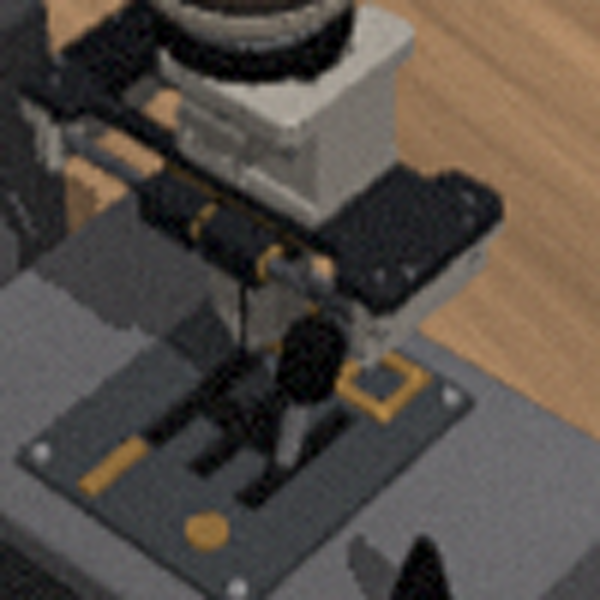

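```bash
python3 -m creep '[[-0.0004,0.002,0,0,0],[-0.0008,0.004,0,0,0],[-0.0008,0.004,0,0,0]]'
python3 -m creep '[[-0.0004,0.002,0,0,0],[-0.0004,0.002,0,0,0],[-0.0004,0.002,0,0,0]]'
```

```text
clock: 6.28
ee_pos: [533.4, 74.3, 175.8]
ee_rot: [0.444, 0.551, -0.444, 0.551]
contact_force: [-0.1, -1.6, 0.5]
width: 0.3
clock: 6.53
ee_pos: [533.1, 76.1, 175.8]
ee_rot: [0.444, 0.551, -0.444, 0.551]
contact_force: [0.4, -1.1, 0.3]
width: 0.4
```

```bash
python3 -m creep '[[-0.0003,0.0015,0,0,0],[-0.0003,0.0015,0,0,0],[-0.0003,0.0015,0,0,0]]'
python3 - <<'E'
from station import r,eyes
from h import *
c=snap(eyes,'scene','s7');crop('s7',270,150,370,250,6,'s7c')
s=r.state();print(s['ee_pos'],w2m(s['ee_pos']),s['contact_force'])
E
```

```text
clock: 6.78
ee_pos: [532.8, 77.5, 175.8]
ee_rot: [0.444, 0.551, -0.444, 0.551]
contact_force: [-0.0, -0.8, -0.6]
width: 0.3
[532.79582423  77.50226853 175.7783303 ] [ 0.24438343 17.14190529] [-0.79843015 -0.57629622  0.21020329]
```

View pics/s7c.png

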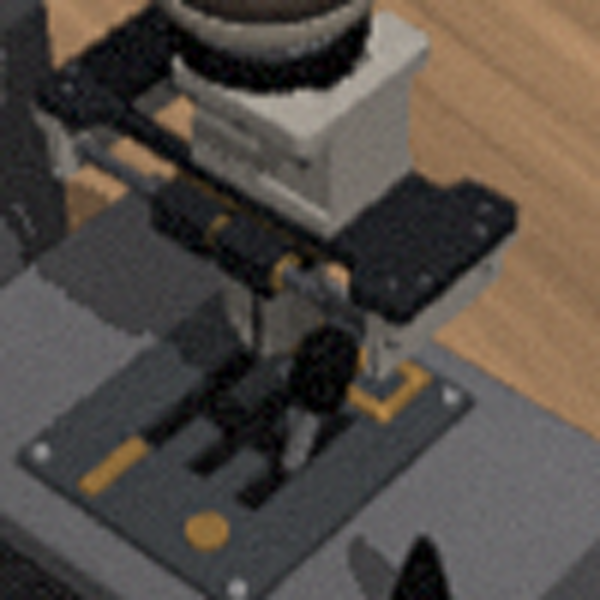

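```bash
python3 -m creep '[[-0.0003,0.0015,0,0,0],[-0.0003,0.0015,0,0,0],[-0.0003,0.0015,0,0,0]]'
python3 -m creep '[[-0.0003,0.0015,0,0,0],[-0.0003,0.0015,0,0,0],[-0.0003,0.0015,0,0,0]]'
```

```text
clock: 7.08
ee_pos: [532.5, 78.9, 175.7]
ee_rot: [0.444, 0.551, -0.444, 0.55]
contact_force: [0.3, -0.4, -0.8]
width: 0.4
clock: 7.33
ee_pos: [532.2, 80.0, 175.7]
ee_rot: [0.444, 0.55, -0.444, 0.551]
contact_force: [0.5, -2.3, -0.9]
width: 0.4
```

```bash
python3 -m creep '[[-0.0003,0.0015,0,0,0],[-0.0003,0.0015,0,0,0],[-0.0003,0.0015,0,0,0]]'
python3 - <<'E'
from station import r,eyes
from h import *
c=snap(eyes,'scene','s8');crop('s8',270,150,370,250,6,'s8c')
s=r.state();print(s['ee_pos'],w2m(s['ee_pos']),s['contact_force'])
E
```

```text
clock: 7.58
ee_pos: [532.1, 80.3, 175.7]
ee_rot: [0.444, 0.55, -0.445, 0.551]
contact_force: [1.2, -6.3, -1.2]
width: 0.8
[532.15075585  80.32228511 175.65017953] [ 0.21335684 20.03459333] [ 2.54650653 -7.15756164 -0.29647644]
```

View pics/s8c.png

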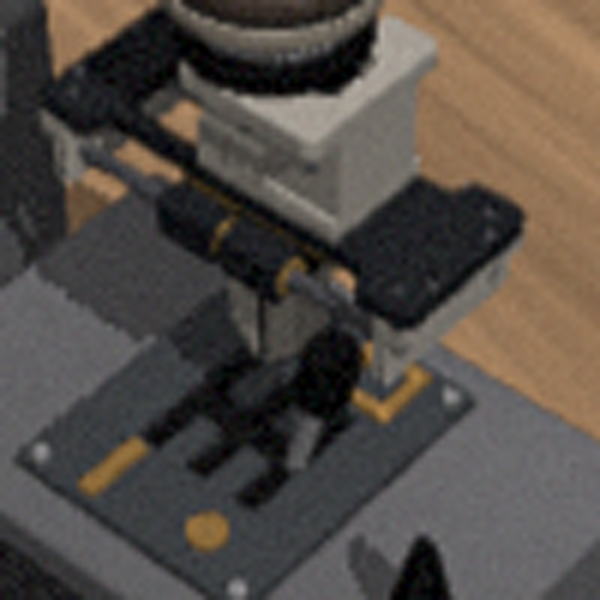

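The force rose to 7 N at rocker ≈ 0.25, so this is the stop. The lever is in the +y column at neutral. I back off, lift, and go to the +x side.

```bash
python3 -m creep '[[0.0021,-0.0098,0,0,0],[0.0021,-0.0098,0.025,0,0],[0.0021,-0.0098,0.045,0,0],[0.018,0.01,0.045,0,0],[0.036,0.032,0.045,0,0],[0.036,0.032,0.045,0,0]]'
python3 - <<'E'
from station import r,eyes
from h import *
c=snap(eyes,'scene','s9');crop('s9',270,130,370,250,5,'s9c')
s=r.state();print(s['ee_pos'],w2m(s['ee_pos']),s['contact_force'])
tr=lambda q:((q-np.array([270,130])+.5)*5-.5).round(0)+[1,7]
for l in (-.05,0,.05):
  for k in (.2,.25): print(l,k,tr(proj(c,[m2w(lev(l,k,x)) for x in (197,180,163,110)])).tolist())
E
```

```text
clock: 8.13
ee_pos: [570.1, 118.7, 221.6]
ee_rot: [0.445, 0.552, -0.441, 0.551]
contact_force: [-0.9, -0.1, 0.4]
width: 0.4
[568.75525752 116.73588886 220.93096886] [43.72027579 47.83725658] [-0.11261822 -1.04144081 -0.92212953]
-0.05 0.2 [[276.0, 372.0], [270.0, 393.0], [264.0, 413.0], [245.0, 474.0]]
-0.05 0.25 [[291.0, 384.0], [283.0, 404.0], [276.0, 424.0], [253.0, 481.0]]
0 0.2 [[263.0, 383.0], [258.0, 403.0], [253.0, 422.0], [238.0, 480.0]]
0 0.25 [[278.0, 395.0], [272.0, 414.0], [265.0, 433.0], [246.0, 487.0]]
0.05 0.2 [[250.0, 394.0], [246.0, 413.0], [242.0, 432.0], [231.0, 486.0]]
0.05 0.25 [[265.0, 407.0], [260.0, 425.0], [254.0, 442.0], [239.0, 493.0]]
```

View pics/s9c.png

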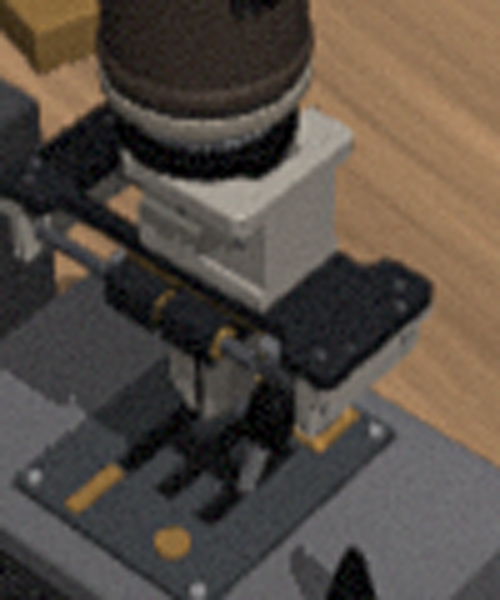

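The picture shows the gripper where it was before the move, while the state says it is raised and moved. I'll look again.

```bash
python3 - <<'E'
from station import r,eyes
from h import *
c=snap(eyes,'scene','s10');crop('s10',240,110,400,270,3.75,'s10c')
s=r.state();print(s['clock'],s['ee_pos'],w2m(s['ee_pos']),s['joints'])
print(proj(c,[s['ee_pos']]))
E
```

```text
8.2333 [567.94877867 115.10034096 220.55895393] [42.58463472 46.41046142] [ 0.10701643  0.42802276 -0.55763034  1.66024512  0.2445644   1.1237299
 -1.87147972]
[[312.41138813 208.23482396]]
```

View pics/s10c.png

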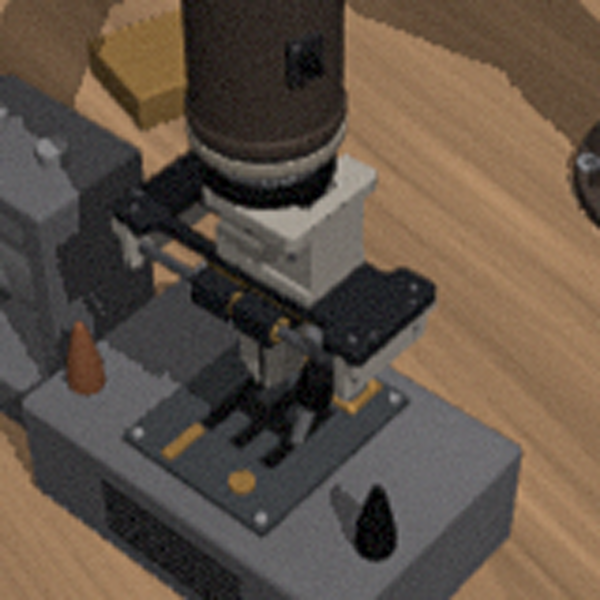

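The projected TCP, pixel (312,208), agrees with the picture, so the likeness was a coincidence of viewpoint. The knob is still at (324,210), i.e. lever ≈ 0, rocker ≈ 0.25. I descend and push toward -x.

```bash
python3 -m creep '[[0,0,-0.025,0,0],[0,0,-0.054,0,0],[0,0,-0.054,0,0],[0,0,-0.054,0,0]]'
python3 - <<'E'
from station import r
from h import *
s=r.state();print(s['ee_pos'],w2m(s['ee_pos']),s['contact_force'])
E
```

```text
clock: 8.57
ee_pos: [566.5, 112.6, 165.9]
ee_rot: [0.443, 0.551, -0.445, 0.55]
contact_force: [0.6, -0.3, 0.1]
width: 0.5
[566.51727712 112.64240801 165.89731504] [40.66347608 44.31289604] [ 0.60187195 -0.29520597  0.09271936]
```

```bash
python3 -m creep '[[-0.0098,-0.0021,0,0,0],[-0.0156,-0.0034,0,0,0],[-0.0195,-0.0043,0,0,0],[-0.0235,-0.0051,0,0,0],[-0.0274,-0.006,0,0,0],[-0.0313,-0.0068,0,0,0],[-0.0352,-0.0077,0,0,0],[-0.0352,-0.0077,0,0,0]]'
python3 - <<'E'
from station import r,eyes
from h import *
c=snap(eyes,'scene','s11');crop('s11',270,130,370,250,5,'s11c')
s=r.state();print(s['ee_pos'],w2m(s['ee_pos']),s['contact_force'])
E
```

```text
clock: 9.23
ee_pos: [532.0, 105.9, 166.9]
ee_rot: [0.444, 0.55, -0.444, 0.551]
contact_force: [1.4, -0.3, 1.2]
width: 0.5
[532.26594349 105.935448   166.81127745] [ 5.76919131 45.03819477] [1.16431975 0.82308015 0.19014128]
```

View pics/s11c.png

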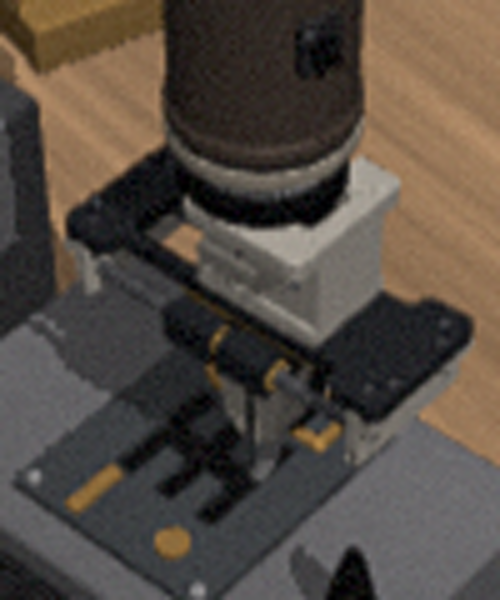

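Going as expected: the lever is in the +y column and leaning away. I continue in small increments to the stop.

```bash
python3 -m creep '[[-0.0039,-0.0009,0,0,0],[-0.0078,-0.0017,0,0,0],[-0.0117,-0.0026,0,0,0],[-0.0156,-0.0034,0,0,0],[-0.0156,-0.0034,0,0,0]]'
python3 -m creep '[[-0.002,-0.0004,0,0,0],[-0.0039,-0.0009,0,0,0],[-0.0039,-0.0009,0,0,0]]'
python3 -m creep '[[-0.002,-0.0004,0,0,0],[-0.002,-0.0004,0,0,0],[-0.002,-0.0004,0,0,0]]'
```

```text
clock: 9.7
ee_pos: [516.0, 102.4, 166.5]
ee_rot: [0.443, 0.551, -0.444, 0.55]
contact_force: [1.7, -0.4, -0.4]
width: 0.2
clock: 9.95
ee_pos: [512.8, 101.8, 166.7]
ee_rot: [0.444, 0.551, -0.444, 0.55]
contact_force: [1.8, -0.3, 0.6]
width: 0.4
clock: 10.2
ee_pos: [511.1, 101.4, 166.7]
ee_rot: [0.444, 0.551, -0.444, 0.55]
contact_force: [1.2, 0.4, -0.3]
width: 0.5
```

```bash
python3 -m creep '[[-0.002,-0.0004,0,0,0],[-0.002,-0.0004,0,0,0],[-0.002,-0.0004,0,0,0]]'
python3 -m creep '[[-0.0015,-0.0003,0,0,0],[-0.0015,-0.0003,0,0,0],[-0.0015,-0.0003,0,0,0]]'
```

```text
clock: 10.45
ee_pos: [509.3, 101.1, 166.8]
ee_rot: [0.444, 0.55, -0.444, 0.551]
contact_force: [2.1, 0.2, -0.6]
width: 0.3
clock: 10.7
ee_pos: [508.4, 100.9, 167.0]
ee_rot: [0.444, 0.55, -0.443, 0.551]
contact_force: [4.5, -0.8, -1.9]
width: 0.2
```

```bash
python3 -m creep '[[-0.0015,-0.0003,0,0,0],[-0.0015,-0.0003,0,0,0],[-0.0015,-0.0003,0,0,0]]'
python3 - <<'E'
from station import r,eyes
from h import *
s=r.state();print(s['ee_pos'],w2m(s['ee_pos']),s['contact_force'])
E
```

```text
clock: 10.95
ee_pos: [507.6, 100.7, 167.2]
ee_rot: [0.445, 0.55, -0.443, 0.551]
contact_force: [6.7, 0.4, -2.9]
width: 0.4
[507.64919037 100.69199745 167.20359649] [-19.3995726   45.14604272] [ 6.65918841  0.38170104 -2.86557519]
```

```bash
python3 -m creep '[[-0.002,-0.0004,0,0,0],[-0.002,-0.0004,0,0,0],[-0.002,-0.0004,0,0,0]]'
python3 -m creep '[[-0.0005,-0.0001,0,0,0],[-0.0005,-0.0001,0,0,0]]'
```

```text
clock: 11.2
ee_pos: [506.7, 100.5, 167.5]
ee_rot: [0.445, 0.549, -0.442, 0.551]
contact_force: [11.7, 1.1, -4.4]
width: 0.4
clock: 11.37
ee_pos: [506.5, 100.5, 167.6]
ee_rot: [0.446, 0.549, -0.442, 0.552]
contact_force: [11.0, 2.3, -4.4]
width: 0.4
```

The force is 11 N with almost no motion, so the lever is at the stop. I back off, lift, and move clear.

```bash
python3 -m creep '[[0.012,0.0026,0,0,0],[0.022,0.0048,0,0,0],[0.022,0.0048,0.035,0,0],[0.022,0.0048,0.075,0,0],[0.022,0.0048,0.115,0,0],[0.0,-0.02,0.13,0,0],[-0.02,-0.05,0.13,0,0],[-0.04,-0.08,0.13,0,0]]'
python3 -m creep '[[-0.017,-0.0355,0,0,0],[-0.034,-0.071,0,0,0],[-0.051,-0.1065,0,0,0],[-0.068,-0.142,0,0,0],[-0.085,-0.1775,0,0,0],[-0.102,-0.213,0,0,0],[-0.119,-0.2485,0,0,0],[-0.119,-0.2485,0,0,0]]'
python3 - <<'E'
from station import r,eyes
from h import *
snap(eyes,'top','t12');crop('t12',250,125,420,225,4.7,'t12c')
c=snap(eyes,'scene','s12');crop('s12',210,120,390,300,3.3,'s12c')
s=r.state();print(s['clock'],s['ee_pos'],s['contact_force'])
for t,o,k in(('t12',(250,125),4.7),('s12',(210,120),3.3)):
  for l in(-.2,-.24): print(t,l,((proj(load(t),[m2w(lev(l,.25,x)) for x in (197,180)])-o+.5)*k).round(0).tolist())
E
```

```text
clock: 12.03
ee_pos: [463.1, 20.1, 297.7]
ee_rot: [0.444, 0.551, -0.443, 0.551]
contact_force: [0.4, 0.1, -0.4]
width: 0.2
clock: 12.7
ee_pos: [340.5, -234.8, 296.4]
ee_rot: [0.445, 0.549, -0.447, 0.548]
contact_force: [-0.2, -0.3, -0.8]
width: 0.3
12.8 [ 343.73218738 -229.32818712  296.46840949] [1.01444975 0.28671364 0.70191627]
t12 -0.2 [[218.0, 298.0], [224.0, 296.0]]
t12 -0.24 [[221.0, 310.0], [227.0, 307.0]]
s12 -0.2 [[414.0, 264.0], [407.0, 278.0]]
s12 -0.24 [[420.0, 259.0], [412.0, 274.0]]
```

View pics/t12c.png

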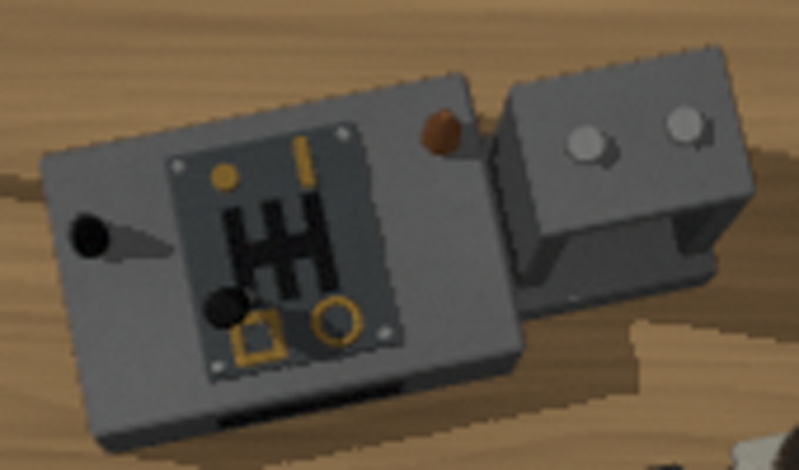

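View pics/s12c.png

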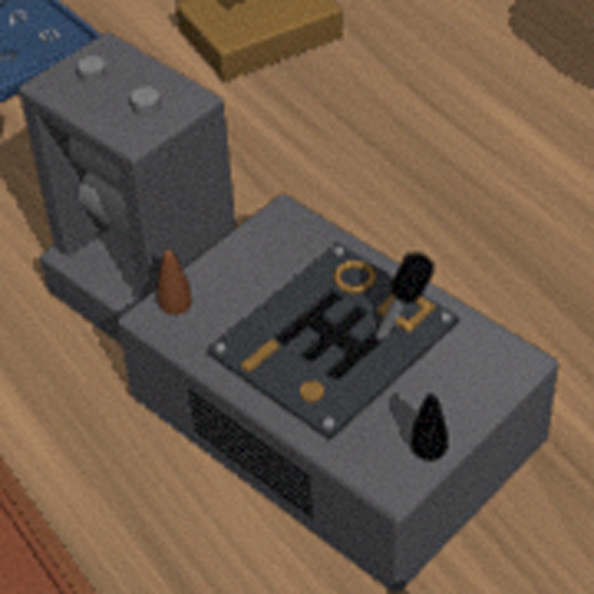

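View pics/t12.png

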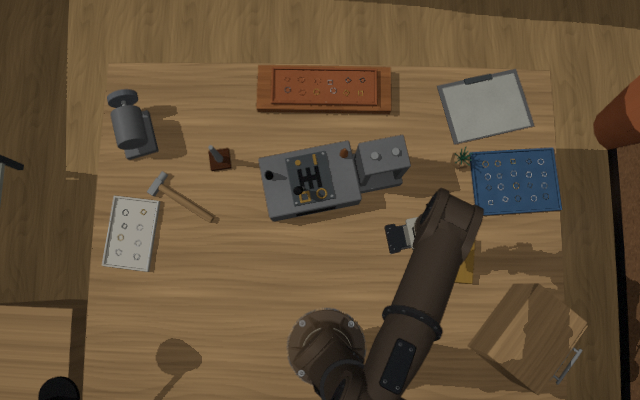

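In the top crop the knob is at (226,307), against a prediction of (227,307) for lever -0.24, rocker 0.25. It stands at the square-ring slot. The cones are at the same pixels as before, and the other objects look unmoved.

```bash
python3 -c "
from station import workorder
print(workorder.job_done())"
```

```text
the job is handed in; nothing more can be done
None
```

The lever is home in the slot marked with the brass square ring (the mill's -x, +y slot). I pushed it there with closed fingertips and never gripped it. From the middle column I pushed it +x to neutral, then +y across the gate to the rocker stop (about 7 N). A last push went -x to the slot end (about 11–12 N). I then backed off, lifted and moved clear, finishing at 12.8 s.

**Last checks:**
- **Lever position:** the knob in the top picture lies within about a pixel of the prediction for lever -0.24, rocker 0.25. The end stop was also felt as rising force with almost no movement.
- **Other objects:** the two cones are at the same pixels as before the job. The mallet, mandrel and plant pot look unmoved; the gift box is partly hidden by the arm in the top view but looks in place in the scene picture.
- **Robot:** the final contact force was about 1 N or less, with the gripper well clear of the mill.
- **Disagreements:** one picture mid-job looked stale, but projecting the fingertip position into it showed it was correct. Nothing else disagreed beyond the stated 2 mm calibration error.

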